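# Find the hidden catch of the altar's battery drawer

### The job

The battery drawer in the front of the altar's lowest step has no handle: a hidden push-tile, let into the plain wooden inlay on top of that step and made of the same wood, holds it shut. Feel along the inlay with the fingertips until a spot gives way, press it down until the drawer springs open, then take your hand away so that the tile comes up again. Do not pick up, push or knock the rooster, the clear box, the ladle or the incense dish that stand on the step.

Things in the scene. Friction and masses are not known exactly. Their poses are not given: they have to be found in the camera images.
- altar: fixed gold-painted altar, 620 mm wide (y), three steps rising away from the robot (+x), on a plinth 0 to 30 mm high. Origin under the steps (on the plinth), 100 mm behind the lowest step's front face. Above it: lowest tread 70 mm high, x -100 to 120; second 105 high, x 120 to 220; third 140 high, x 220 to 310. A fixed 85 x 150 x 4 mm mat lies on the lowest tread at x 68, y -130
- panel (a point): centre of the top face of the flat rigid wooden inlay in the lowest tread, 69 mm above the altar's origin; axes as the altar's (y along the inlay, z up). Inlay 250 mm long (y), 70 wide (x), 1 mm below the gold wood around it. The hidden tile sits in it on the long centre line (x = 0), its centre anywhere up to 75 mm either way along y
- catch (a joint): hidden tile's downward travel: 0 up, 0.007 m fully down. Tile of the inlay's wood, 45.5 mm square, sides parallel to the inlay's, in a 48 mm square hole, its top 2 mm below the inlay. A spring pushes it up, 2 N at the top, 4 to 5 N fully down. It frees the drawer at about 0.0045 and rises again by itself when let go
- drawer (a joint): battery drawer, 204 mm wide, 34 high, flush in the lowest step's front face under the inlay: 0 shut, 0.045 m fully out towards the robot (altar's -x). A 2 to 4 N spring opens it and keeps it open once the tile frees it; it does not open otherwise
- rooster: white ceramic rooster figurine, 105 mm tall, about 90 x 52 mm, loose on one end of the lowest tread; origin at the centre of its underside
- acrylic_box: clear acrylic box with a sliding lid, 75 x 55 x 50 mm, loose on the other end of the lowest tread; origin at the centre of its underside
- ladle: small stainless ladle, 165 mm long overall, bowl 48 mm across and 20 mm high, lying loose at the back of the lowest tread; origin under the bowl's centre, handle along its +x
- cone_dish: stubby aluminium incense cone dish, 60 mm across, 18 mm high, a 26 mm high cone fixed in it, loose on the mat at the back of the lowest tread; origin at the centre of its underside

How it is judged:
By the outcome, as a careful person would: the job done as asked, in the order asked, and still so for the second after the job is handed in, with the robot touching nothing.
It also fails if it takes over 48 s, if anything falls off the work surface, if the arm or the gripper's body presses on something with over 40 N, if the wrist force passes 120 N, or if a joint passes its speed limit or range.

### The arm

A 6-joint arm with a two-finger parallel gripper is mounted at the origin on the work surface. World frame = base frame: x ahead of the robot, y to its left, z up, the work surface at z = 0. Lengths are in m, angles in rad, forces in N, time in s.
With the tool pointing down it reaches from about 0.35 to 0.85 m from the base axis. Payload 8.1 kg.
Tool frame: the origin (TCP) lies at the very end of the fingers, on their centre line; the grasp point (between the pads) lies 19 mm behind it; z points along the fingers, y is the direction in which the jaws open and shut (so a half turn about z gives the same grasp; the last joint's range is limited). The gripper opens to 93 mm and grips with 3 to 60 N. Pads are 15 mm wide; open, the fingers measure 128 mm over their backs; the gripper's body (75 mm by 188 mm) begins 65 mm behind the grasp point.
Start: joints at [-1.321, 0.13, 1.488, -0, 1.523, -0.085], TCP at [0.197, -0.567, 0.191] pointing down, gripper open.
Joint ranges: [-2.96, 2.96], [-0.89, 2.26], [0.02, 2.5], [-1.34, 4.48], [0, 2.73], [-2.66, 2.66]. Speed limits (rad/s): [2.39, 2.39, 2.79, 3.14, 3.14, 3.14].

### API

Orientations are given as a rotation vector (axis times angle).
In Python, from plant import read_state, read_camera, close_job gives the robot as it stands.
- The arm moves only by the tool jog_arm, never from a script. Its argument "motion" is one flat list of numbers, 7 for each row, row after row: the opening, from 0 (shut) to 1 (fully open), then the shift along the tool's x, y, z scaled (see below), then the turn, a rotation vector about the tool's x, y, z scaled (see below). A call has 1 to 8 rows; each row is the pose to reach, as a shift and turn from the pose measured when the call began, along the tool's axes at that moment; what a row does not reach only later rows make up. The controller multiplies each number of a shift by 0.5 m and each number of a turn by 90 degrees. A row lasts 1/10 s, in which the tool goes at most 50 mm and 8.59 degrees, less where a joint would pass 70% of its speed; a pose out of reach is approached as far as the arm can. A call with a number of a shift or a turn outside -1 to 1 is refused whole. A call with a gripper value outside its range is refused whole. The fingers move at their own pace and stop on an object; "grip_force" is the grip in N (left out, the last holds). Time passes only in rows, so rows that repeat a pose let the fingers close. It gives the time, the measured TCP pose, the force and the opening at its end, in the units of the state.
- read_state(): the state, without advancing time (a new reading comes with each control period).
- read_camera(name): name is "scene" or "top" or "wrist"; returns a dict with "frame" (420x560x3 uint8, red, green, blue), "vertical_fov" (degrees; the focal length in pixels is half the picture's height over the tangent of half this angle, whatever the lens; pixels are square), "cx", "cy" (the principal point, pixels), "dist_coeffs" ([k1, k2, p1, p2, k3] as OpenCV has them; the pictures are not rectified), "world_from_camera" (4x4, takes a point from camera to world coordinates); the wrist camera has in their place "hand_eye" (4x4, takes a point from camera to tool coordinates, whose origin is the TCP and whose axes are the flange's). Camera axes: x right, y down, z forward; pixel columns grow to the right and rows downward; lengths in m; the calibration is good to about 2 mm. A picture is of the moment at which its call begins: read the wrist's pose just before it. There is no depth.
- close_job(): hands the job in, once; it reports no verdict.
The state is a dict: "t": time; "q": joint angles; "dq": joint speeds; "joint_torque": joint torques, N m; "tool_pos": TCP position; "orientation": TCP orientation; "force": force on the tool from outside, world axes, zero at the start; "wrist_torque": the same for the moment, N m; "opening": finger opening in m.
Only numpy, scipy, OpenCV 4.12 (cv2) and the standard library are available. Lean on these libraries where they do the work, as an engineer would, in place of code of your own. Each camera call takes 0.05 s, during which the arm holds its last target.

## Working session

There is one attempt and no reset: what is moved stays moved. The work goes in short steps, Python scripts to look and compute and a tool call to move; the robot and the scene stay as the last step left them, time stands still between calls to the robot, and variables do not carry over. Pictures are saved under pics/ and viewed, and the job is handed in when it is done.

Besides the shell and the picture viewer there is one more tool, called after "Call:" as a command line: name --argument value ..., lists and objects as JSON in quotes. jog_arm: Moves the arm, as the interface text tells. Its arguments: {"type":"object","properties":{"motion":{"type":"array","items":{"type":"number"}},"grip_force":{"type":"number"}},"required":["motion"]}

```bash
mkdir -p pics; ls; python3 - <<'E'
from plant import *
import cv2,json
s=read_state();print(s)
for n in ("scene","top","wrist"):
    c=read_camera(n);cv2.imwrite(f"pics/{n}0.png",c["frame"][:,:,::-1])
    print(n,{k:(v.tolist() if hasattr(v,'tolist') else v) for k,v in c.items() if k!="frame"})
E
```

```text
pics
{'t': 0.0, 'q': array([-1.32139317e+00,  1.31160954e-01,  1.48929651e+00,  7.76274515e-06,
        1.52298508e+00, -8.54030826e-02]), 'dq': array([1.08467866e-03, 1.93080119e-04, 1.90547254e-04, 1.79043165e-03,
       5.83371158e-05, 8.03646731e-04]), 'joint_torque': array([-9.65922118e-04, -5.59850299e+01, -4.91752017e+01,  7.65604503e-02,
        3.58044798e-02, -1.82533568e-04]), 'tool_pos': array([ 0.19701898, -0.56606786,  0.18977816]), 'orientation': array([-3.09585723e+00, -5.23151611e-01,  2.25738189e-04]), 'force': array([-0.21771054, -0.12505182, -0.73486617]), 'wrist_torque': array([ 0.01677256, -0.01699406,  0.00852454]), 'opening': 0.09293368176438706}
scene {'vertical_fov': 47.53820319679863, 'cx': 278.06879715140826, 'cy': 207.8801485082448, 'dist_coeffs': [-0.16779890103727432, 0.0, 0.0, 0.0, 0.0], 'world_from_camera': [[0.5359409310829052, 0.6454664238488004, -0.5441878481497262, 1.2031653892010599], [0.8441280127094036, -0.3984854555447181, 0.3586882209922594, -0.3659875523606239], [0.014670260708718347, -0.6515999059262975, -0.7584209557017652, 0.9361266391276
[... 243 characters left out ...]
4, 0.12471655249029855, 0.5049966302717234], [-0.9998329123174694, -0.00870652441542702, 0.01607307933691419, 0.03417012706757166], [-0.014860821879927677, -0.12486680230345129, -0.9920622146093276, 0.8685643442303062], [0.0, 0.0, 0.0, 1.0]]}
wrist {'vertical_fov': 68.94517481732476, 'cx': 284.4783668941492, 'cy': 215.6377188619981, 'dist_coeffs': [-0.02479208901016119, 0.0, 0.0, 0.0, 0.0], 'hand_eye': [[0.0009828746126426455, -0.9642358283624007, -0.26504396099471567, 0.07289825342871302], [0.9999994097775995, 0.0010704481744892498, -0.00018597084625097667, 0.0013033552669474702], [0.00046303557719223686, -0.2650436217738096, 0.9642363113651518, -0.19363651494354425], [0.0, 0.0, 0.0, 1.0]]}
```

View pics/scene0.png

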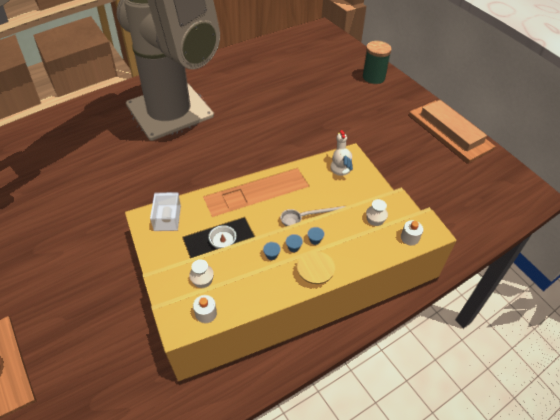

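View pics/top0.png

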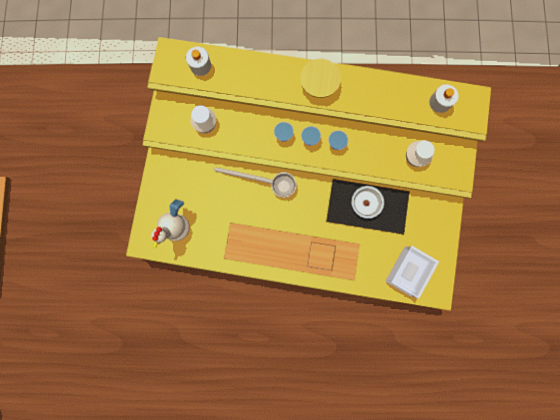

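The top view shows the wooden inlay from about (228,238) to (357,265), with a square outline near (321,256). The scene view shows the same outline at (234,197). I'll measure both.

```bash
cat > h.py <<'E'
import numpy as np,cv2
from plant import *
def K(c):
    h=c["frame"].shape[0];f=h/2/np.tan(np.radians(c["vertical_fov"])/2)
    return np.array([[f,0,c["cx"]],[0,f,c["cy"]],[0,0,1]])
def cast(c,px,z,T=None):
    T=np.array(c["world_from_camera"]) if T is None else T
    p=cv2.undistortPoints(np.array(px,float).reshape(-1,1,2),K(c),np.array(c["dist_coeffs"],float)).reshape(-1,2)
    d=np.c_[p,np.ones(len(p))]@T[:3,:3].T;o=T[:3,3]
    return o+d*((z-o[2])/d[:,2])[:,None]
E
python3 - <<'E'
from h import *
for n,roi in (("top",(215,215,375,290)),("scene",(190,160,325,220))):
    c=read_camera(n);f=c["frame"];hsv=cv2.cvtColor(f,cv2.COLOR_RGB2HSV)
    x0,y0,x1,y1=roi
    px=(250,240) if n=="top" else (285,187)
    print(n,hsv[px[1],px[0]],hsv[280 if n=="top" else 215,250 if n=="top" else 260])
    m=((hsv[...,0]<19)&(hsv[...,2]>90)).astype(np.uint8);mm=np.zeros_like(m);mm[y0:y1,x0:x1]=m[y0:y1,x0:x1]
    mm=cv2.morphologyEx(mm,cv2.MORPH_CLOSE,np.ones((5,5)))
    cs,_=cv2.findContours(mm,0,2);k=max(cs,key=cv2.contourArea)
    W=cast(c,k.reshape(-1,2).astype(float),.099)
    r=cv2.minAreaRect((W[:,:2]*1000).astype(np.float32));print(r, cv2.boundingRect(k))
    print(cast(c,[(321,256)] if n=="top" else [(234,197)],.099))
    g=cv2.resize(f[y0:y1,x0:x1],None,fx=5,fy=5,interpolation=cv2.INTER_CUBIC);cv2.imwrite(f"pics/{n}_z.png",g[:,:,::-1])
E
```

```text
top [ 17 151 215] [ 12 180  92]
((524.8504028320312, 17.569976806640625), (245.4283447265625, 67.36820220947266), 81.04814147949219) (224, 223, 135, 57)
[[ 0.51593391 -0.03805382  0.099     ]]
scene [ 12 151 221] [ 21 152 228]
((530.1213989257812, 14.365798950195312), (249.3553466796875, 71.5936050415039), 81.18742370605469) (203, 168, 107, 49)
[[ 0.51926408 -0.04045841  0.099     ]]
```

View pics/top_z.png

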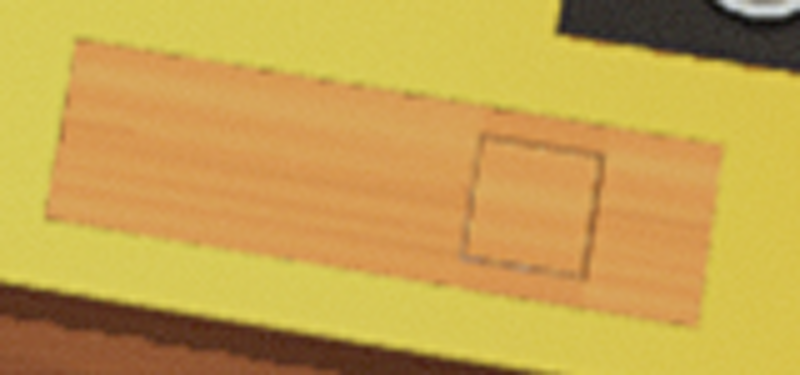

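View pics/scene_z.png

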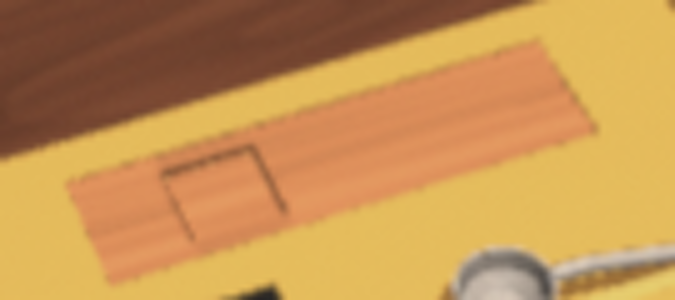

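```bash
cat >> h.py <<'E'
from scipy.spatial.transform import Rotation as R
def rel(target,yaw):
    s=read_state();r=R.from_rotvec(s["orientation"])
    d=r.inv().apply(np.array(target)-s["tool_pos"])
    a=np.radians(yaw);G=R.from_matrix(np.c_[[np.cos(a),np.sin(a),0],[np.sin(a),-np.cos(a),0],[0,0,-1]])
    t=(r.inv()*G).as_rotvec()
    print("shift",np.round(d/.5,4),"turn",np.round(np.degrees(t)/90,4)," pos",np.round(s["tool_pos"],4),"t",s["t"])
E
python3 - <<'E'
from h import *
rel([.197,-.566,.30],19);rel([.5185,-.0395,.26],-9)
E
```

```text
shift [ 1.000e-04 -1.000e-03 -2.193e-01] turn [-0.0005 -0.0001  0.002 ]  pos [ 0.1971 -0.5664  0.1904] t 0.25
shift [ 0.9534 -0.7842 -0.1385] turn [-5.000e-04  1.000e-04  3.132e-01]  pos [ 0.1971 -0.5664  0.1904] t 0.25
```

Call:
jog_arm --motion '[0, 0, 0, -0.1, 0, 0, 0, 0, 0, 0, -0.2, 0, 0, 0, 0, 0.1, -0.08, -0.2, 0, 0, 0.08, 0, 0.95, -0.784, -0.2, 0, 0, 0.313, 0, 0.95, -0.784, -0.2, 0, 0, 0.313, 0, 0.95, -0.784, -0.2, 0, 0, 0.313, 0, 0.95, -0.784, -0.2, 0, 0, 0.313, 0, 0.95, -0.784, -0.2, 0, 0, 0.313]' --grip_force 20

```text
t: 1.05
tool_pos: [0.3529, -0.3102, 0.2906]
orientation: [-3.131, 0.247, -0.0]
force: [0.3, 0.2, -0.3]
opening: 0.034
```

```bash
python3 -c "
from h import *
rel([.5185,-.0395,.26],-9)"
```

```text
shift [ 0.2421 -0.5865  0.0615] turn [-0.0004 -0.     -0.0003]  pos [ 0.3529 -0.3102  0.2906] t 1.05
```

Call:
jog_arm --motion '[0, 0.242, -0.586, 0.06, 0, 0, 0, 0, 0.242, -0.586, 0.06, 0, 0, 0, 0, 0.242, -0.586, 0.06, 0, 0, 0, 0, 0.242, -0.586, 0.06, 0, 0, 0, 0, 0.242, -0.586, 0.06, 0, 0, 0, 0, 0.242, -0.586, 0.06, 0, 0, 0, 0, 0.242, -0.586, 0.06, 0, 0, 0, 0, 0.242, -0.586, 0.06, 0, 0, 0]'

```text
t: 1.85
tool_pos: [0.5189, -0.0369, 0.2598]
orientation: [-3.131, 0.241, 0.002]
force: [-0.2, -0.7, 0.8]
opening: 0.0008
```

```bash
python3 -c "
from h import *
rel([.5185,-.0395,.26],-9)
c=read_camera('wrist');cv2.imwrite('pics/w1.png',c['frame'][:,:,::-1]);print(read_state())"
```

```text
shift [ 0.      0.0052 -0.0003] turn [-0.0008  0.0009  0.0023]  pos [ 0.5189 -0.0369  0.2598] t 1.85
{'t': 1.9, 'q': array([-1.73272151e-01, -1.05115343e-01,  1.60043197e+00,  4.69276387e-04,
        1.64741953e+00,  1.55220611e+00]), 'dq': array([-0.04576866, -0.02257546,  0.00998062, -0.01014706,  0.00521522,
       -0.0145893 ]), 'joint_torque': array([  1.73631292, -43.77515316, -50.02966046,   0.3486114 ,
        -0.22089693,   0.34245947]), 'tool_pos': array([ 0.5183935 , -0.03856218,  0.26021226]), 'orientation': array([-3.13163170e+00,  2.42631344e-01,  1.71724056e-03]), 'force': array([-0.26769193, -1.02607093,  0.72860022]), 'wrist_torque': array([ 0.00901531, -0.01074433, -0.04323533]), 'opening': 0.0005005301308947332}
```

View pics/w1.png

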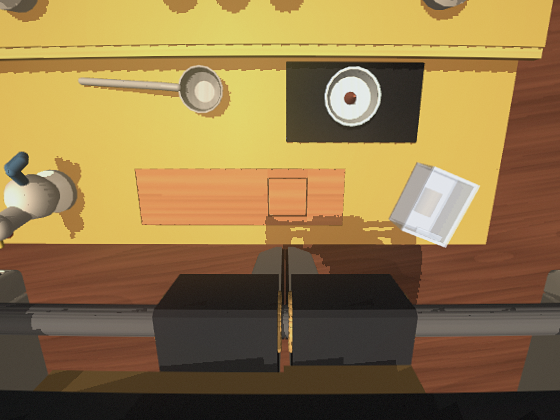

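The wrist view shows the tile outline centred at about (287,197), with the inlay spanning columns 136–345. Next I'll compute positions from a still pose.

```bash
python3 - <<'E'
from h import *
s=read_state();c=read_camera('wrist');f=c["frame"]
T=np.eye(4);T[:3,:3]=R.from_rotvec(s["orientation"]).as_matrix();T[:3,3]=s["tool_pos"]
T=T@np.array(c["hand_eye"])
g=cv2.resize(f[150:240,125:360],None,fx=3.4,fy=3.4,interpolation=cv2.INTER_CUBIC);cv2.imwrite('pics/w2.png',g[:,:,::-1])
print(s["tool_pos"],s["dq"].max())
print(cast(c,[(287.5,197),(268,178),(307,178),(307,216),(268,216)],.099,T))
print("inlay",cast(c,[(136,169),(345,169),(345,225),(142,224)],.099,T))
E
```

```text
[ 0.5183935  -0.03856218  0.26021226] 0.009980616437850554
[[ 0.51632008 -0.04314826  0.099     ]
 [ 0.54211286 -0.02410973  0.099     ]
 [ 0.53517062 -0.06898302  0.099     ]
 [ 0.48966092 -0.06283546  0.099     ]
 [ 0.49683726 -0.01643783  0.099     ]]
inlay [[ 0.57621027  0.12583705  0.099     ]
 [ 0.53884097 -0.11382888  0.099     ]
 [ 0.47135723 -0.10695256  0.099     ]
 [ 0.51035737  0.13723795  0.099     ]]
```

View pics/w2.png

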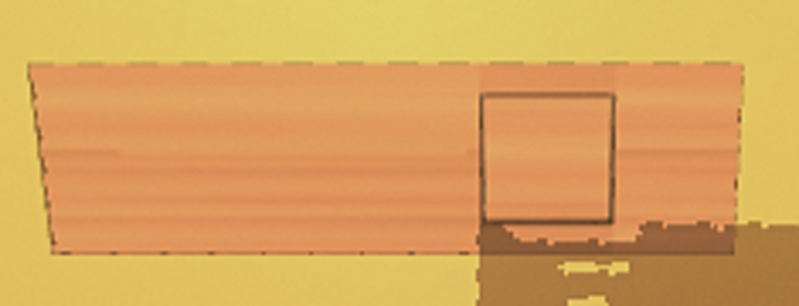

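Three views put the tile at (0.517, -0.0405), agreeing within about 3 mm. I'll descend to just above it.

```bash
python3 -c "
from h import *
rel([.517,-.0405,.112],-9)"
```

```text
shift [-0.0018  0.0021  0.2971] turn [-0.0001  0.0004  0.0006]  pos [ 0.5182 -0.0396  0.2605] t 1.95
```

Call:
jog_arm --motion '[0, -0.002, 0.002, 0.08, 0, 0, 0, 0, -0.002, 0.002, 0.16, 0, 0, 0, 0, -0.002, 0.002, 0.23, 0, 0, 0, 0, -0.002, 0.002, 0.28, 0, 0, 0, 0, -0.002, 0.002, 0.295, 0, 0, 0, 0, -0.002, 0.002, 0.295, 0, 0, 0, 0, -0.002, 0.002, 0.295, 0, 0, 0, 0, -0.002, 0.002, 0.295, 0, 0, 0]'

```text
t: 2.75
tool_pos: [0.5183, -0.041, 0.1153]
orientation: [3.132, -0.246, 0.004]
force: [-0.5, 0.4, 0.1]
opening: 0.0003
```

```bash
python3 -c "
from h import *
rel([.517,-.0405,.099],-9);print(read_state()['force'])
for n in ('wrist','scene'):
  c=read_camera(n);cv2.imwrite('pics/%s3.png'%n,c['frame'][:,:,::-1])"
```

```text
shift [-0.0029 -0.0007  0.0325] turn [-0.     -0.0018  0.0003]  pos [ 0.5183 -0.041   0.1153] t 2.75
[-0.453016    0.36697047  0.13324584]
```

View pics/wrist3.png

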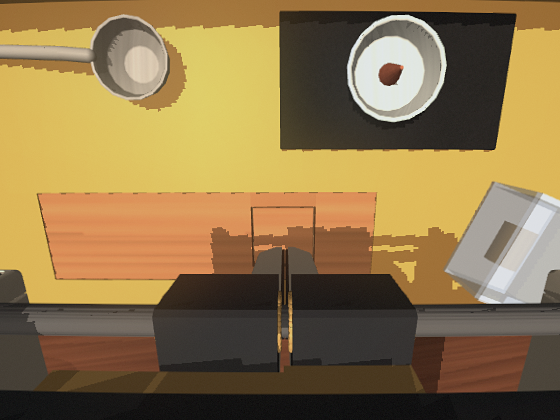

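View pics/scene3.png

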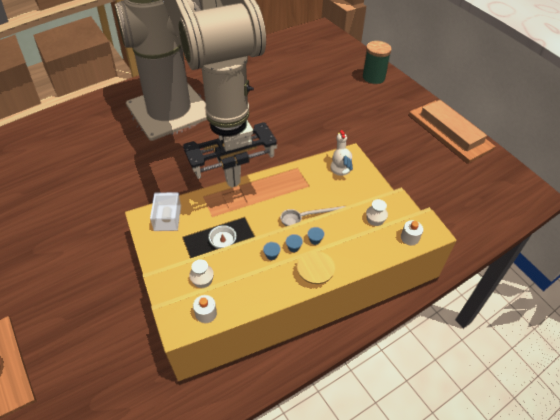

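The fingertips are centred over the tile: the tile spans columns 251–315 and the fingers sit at about 286. Nothing else is close to the hand, so I'll feel downward gently.

Call:
jog_arm --motion '[0, -0.002, 0, 0.01, 0, 0, 0, 0, -0.002, 0, 0.018, 0, 0, 0, 0, -0.002, 0, 0.024, 0, 0, 0, 0, -0.002, 0, 0.029, 0, 0, 0, 0, -0.002, 0, 0.032, 0, 0, 0, 0, -0.002, 0, 0.034, 0, 0, 0]'

```text
t: 3.45
tool_pos: [0.5169, -0.0405, 0.0974]
orientation: [3.132, -0.245, 0.003]
force: [0.1, -0.3, -0.3]
opening: 0.0005
```

```bash
python3 -c "
from h import *
rel([.517,-.0405,.099],-9);print(read_state()['force'])"
```

```text
shift [ 0.0001 -0.0001 -0.0031] turn [-0.0001 -0.0011  0.0005]  pos [ 0.5169 -0.0405  0.0974] t 3.45
[ 0.085936   -0.32024807 -0.2608689 ]
```

Call:
jog_arm --motion '[0, 0, 0, 0.002, 0, 0, 0, 0, 0, 0, 0.004, 0, 0, 0, 0, 0, 0, 0.004, 0, 0, 0]'

```text
t: 3.75
tool_pos: [0.5169, -0.0405, 0.0953]
orientation: [3.132, -0.245, 0.002]
force: [-0.1, 0.1, -0.2]
opening: 0.0006
```

Call:
jog_arm --motion '[0, 0, 0, 0.002, 0, 0, 0, 0, 0, 0, 0.004, 0, 0, 0, 0, 0, 0, 0.004, 0, 0, 0]'

```text
t: 4.05
tool_pos: [0.5168, -0.0405, 0.0931]
orientation: [3.132, -0.245, 0.002]
force: [-0.1, 0.5, -1.0]
opening: 0.0007
```

Call:
jog_arm --motion '[0, 0, 0, 0.002, 0, 0, 0, 0, 0, 0, 0.002, 0, 0, 0]'

```text
t: 4.25
tool_pos: [0.5167, -0.0405, 0.092]
orientation: [-3.132, 0.245, -0.002]
force: [0.2, -0.1, 0.2]
opening: 0.0001
```

```bash
python3 -c "
from h import *
print(read_state()['force'])
for n in ('wrist','scene','top'):
  c=read_camera(n);f=c['frame']
  if n=='scene': f=cv2.resize(f[120:260,120:320],None,fx=4,fy=4)
  cv2.imwrite('pics/%s4.png'%n,f[:,:,::-1])"
```

```text
[ 0.16590622 -0.06827243  0.19749191]
```

View pics/wrist4.png

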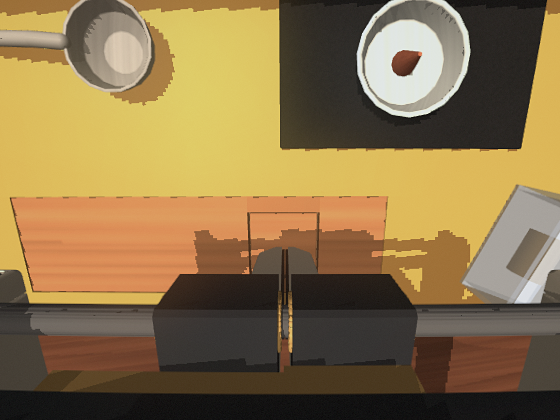

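View pics/scene4.png

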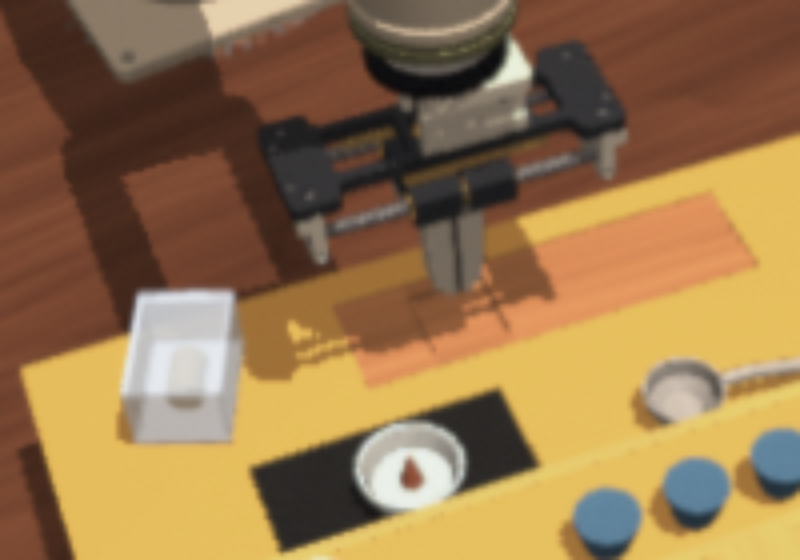

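View pics/top4.png

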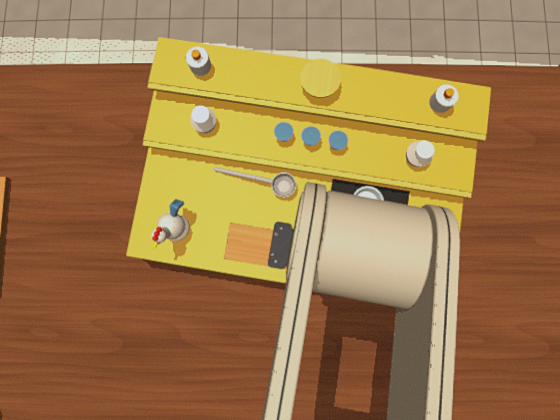

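No contact yet. "0 to 30 mm" probably means the plinth height is unknown, so I'll triangulate the real inlay height from the saved views.

```bash
python3 - <<'E'
from h import *
pts={'top':((215,215),5,[(77,38),(722,145),(697,326),(46,216),(483,133),(604,154),(586,279),(462,260)]),
'scene':((190,160),5,[(597,130),(110,284),(67,183),(540,38),(287,213),(193,240),(163,173),(252,145)]),
'wrist':((125,150),3.4,[(28,64),(743,66),(735,254),(54,253),(481,94),(614,94),(613,222),(484,222)])}
rays=[];cs={}
for n,(o,k,p) in pts.items():
    c=read_camera(n)
    if n=='wrist':
        T=np.eye(4);T[:3,:3]=R.from_rotvec([-3.13163,.242631,.001717]).as_matrix();T[:3,3]=[.51839,-.03856,.26021];T=T@np.array(c['hand_eye'])
    else:T=np.array(c['world_from_camera'])
    px=np.array(o)+(np.array(p)+.5)/k-.5
    cs[n]=(c,px,T);w=cast(c,px,0,T)
    d=w-T[:3,3];rays.append((T[:3,3],d/np.linalg.norm(d,axis=1)[:,None]))
def tri(sel):
    out=[]
    for i in range(8):
        A=0;b=0
        for j in sel:
            o,d=rays[j];P=np.eye(3)-np.outer(d[i],d[i]);A=A+P;b=b+P@o
        out.append(np.linalg.solve(A,b))
    return np.array(out)
for sel in ([0,1],[0,2],[1,2],[0,1,2]):
    X=tri(sel);print(sel,"z",np.round(X[:,2],4),"inlay c",np.round(X[:4].mean(0),4),"tile c",np.round(X[4:].mean(0),4),"L",np.linalg.norm(X[0]-X[1]).round(4),np.linalg.norm(X[1]-X[2]).round(4))
for z in (.099,.09,.085,.08,.075):
    for n in cs:
        W=cast(cs[n][0],cs[n][1],z,cs[n][2]);print(z,n,"tile",np.round(W[4:].mean(0)[:2],4),"L",np.round([np.linalg.norm(W[0]-W[1]),np.linalg.norm(W[3]-W[2]),np.linalg.norm(W[1]-W[2]),np.linalg.norm(W[0]-W[3])],4))
E
```

```text
[0, 1] z [0.0942 0.0928 0.0925 0.0949 0.092  0.0929 0.0916 0.091 ] inlay c [0.5254 0.0172 0.0936] tile c [ 0.5165 -0.039   0.0919] L 0.2482 0.0682
[0, 2] z [0.089  0.101  0.0964 0.0904 0.0932 0.0937 0.0895 0.0861] inlay c [0.5248 0.017  0.0942] tile c [ 0.5158 -0.0402  0.0906] L 0.2482 0.068
[1, 2] z [0.0924 0.093  0.0942 0.0909 0.0909 0.0931 0.0936 0.093 ] inlay c [0.5244 0.0167 0.0926] tile c [ 0.5167 -0.04    0.0927] L 0.2489 0.0671
[0, 1, 2] z [0.0929 0.0932 0.0934 0.0931 0.0917 0.093  0.0921 0.091 ] inlay c [0.5248 0.0166 0.0931] tile c [ 0.5163 -0.0397  0.092 ] L 0.2484 0.0679
0.099 top tile [ 0.5162 -0.0387] L [0.246  0.2459 0.0679 0.0678]
0.099 scene tile [ 0.5226 -0.0414] L [0.2473 0.248  0.067  0.0681]
0.099 wrist tile [ 0.5173 -0.0413] L [0.244  0.244  0.0668 0.0675]
0.09 top tile [ 0.5163 -0.0396] L [0.2489 0.2488 0.0687 0.0686]
0.09 scene tile [ 0.5153 -0.0379] L [0.25   0.2507 0.0678 0.0688]
0.09 wrist tile [ 0.5154 -0.041 ] L [0.2502 0.2502 0.0685 0.0692]
0.085 top tile [ 0.5164 -0.04  ] L [0.2505 0.2504 0.0691 0.0691]
0.085 scene tile [ 0.5112 -0.0359] L [0.2515 0.2522 0.0682 0.0692]
0.085 wrist tile [ 0.5144 -0.0409] L [0.2537 0.2536 0.0695 0.0702]
0.08 top tile [ 0.5165 -0.0405] L [0.2521 0.252  0.0696 0.0695]
0.08 scene tile [ 0.5072 -0.034 ] L [0.2529 0.2537 0.0686 0.0696]
0.08 wrist tile [ 0.5134 -0.0408] L [0.2571 0.2571 0.0704 0.0711]
0.075 top tile [ 0.5166 -0.041 ] L [0.2537 0.2536 0.07   0.07  ]
0.075 scene tile [ 0.5031 -0.0321] L [0.2544 0.2551 0.069  0.07  ]
0.075 wrist tile [ 0.5123 -0.0406] L [0.2606 0.2605 0.0714 0.0721]
```

Triangulation puts the inlay top at z ≈ 0.092 and the tile at (0.516, -0.040), so the fingertips are just about to enter the hole. I'll continue down slowly.

Call:
jog_arm --motion '[0, 0, 0, 0.002, 0, 0, 0, 0, 0, 0, 0.004, 0, 0, 0, 0, 0, 0, 0.004, 0, 0, 0]'

```text
t: 4.85
tool_pos: [0.5167, -0.0405, 0.09]
orientation: [-3.132, 0.245, -0.002]
force: [0.1, -0.3, 0.0]
opening: 0.0004
```

Call:
jog_arm --motion '[0, 0, 0, 0.002, 0, 0, 0, 0, 0, 0, 0.004, 0, 0, 0, 0, 0, 0, 0.004, 0, 0, 0]'

```text
t: 5.15
tool_pos: [0.5165, -0.0405, 0.0877]
orientation: [-3.132, 0.245, -0.001]
force: [0.4, 0.0, -0.1]
opening: 0.0004
```

Call:
jog_arm --motion '[0, 0, 0, 0.002, 0, 0, 0, 0, 0, 0, 0.002, 0, 0, 0]'

```text
t: 5.35
tool_pos: [0.5164, -0.0405, 0.0865]
orientation: [-3.132, 0.245, -0.001]
force: [0.0, 0.3, 0.0]
opening: 0.0006
```

Call:
jog_arm --motion '[0, 0, 0, 0.002, 0, 0, 0, 0, 0, 0, 0.002, 0, 0, 0]'

```text
t: 5.55
tool_pos: [0.5163, -0.0405, 0.0854]
orientation: [-3.132, 0.245, -0.0]
force: [-0.6, -0.2, 0.0]
opening: 0.0003
```

```bash
python3 -c "
from h import *
print(read_state()['force'])
for n in ('wrist','scene'):
  c=read_camera(n);f=c['frame']
  f=cv2.resize(f[150:260,180:330] if n=='scene' else f[180:320,180:400],None,fx=3.5,fy=3.5)
  cv2.imwrite('pics/%s5.png'%n,f[:,:,::-1])"
```

```text
[-0.64849983 -0.23897227  0.01341276]
```

View pics/wrist5.png

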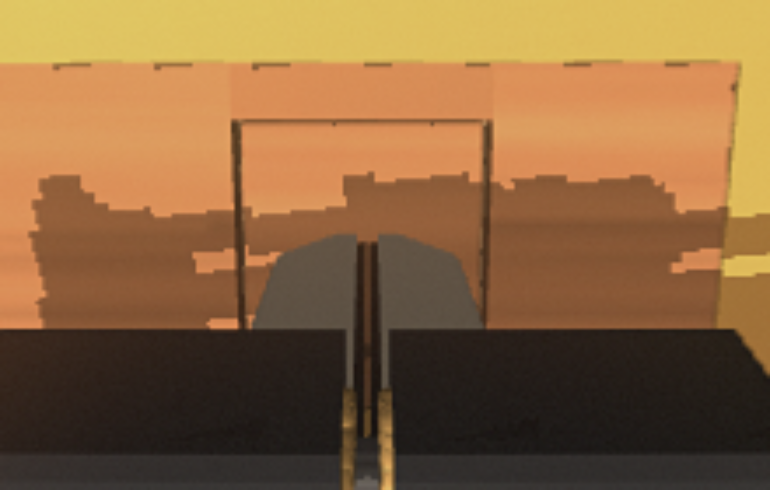

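View pics/scene5.png

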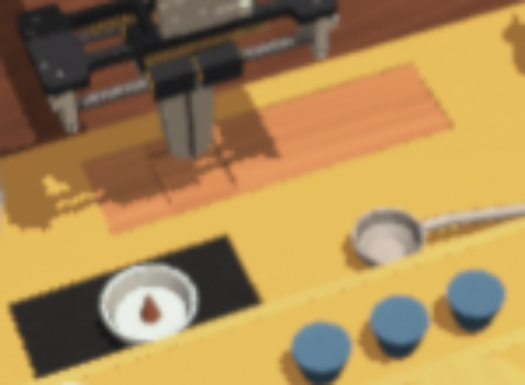

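Contact hasn't happened yet, and the fingers are still centred on the tile (fingers at 368, hole at 362 in the zoom). I'll continue.

Call:
jog_arm --motion '[0, 0, 0, 0.002, 0, 0, 0, 0, 0, 0, 0.004, 0, 0, 0, 0, 0, 0, 0.004, 0, 0, 0]'

```text
t: 5.95
tool_pos: [0.5162, -0.0404, 0.0833]
orientation: [-3.132, 0.245, -0.0]
force: [-0.1, 0.7, -1.0]
opening: 0.0004
```

Call:
jog_arm --motion '[0, 0, 0, 0.002, 0, 0, 0, 0, 0, 0, 0.002, 0, 0, 0]'

```text
t: 6.15
tool_pos: [0.5161, -0.0404, 0.0821]
orientation: [-3.132, 0.245, 0.0]
force: [-1.5, 0.6, 0.8]
opening: 0.0005
```

Call:
jog_arm --motion '[0, 0, 0, 0.002, 0, 0, 0, 0, 0, 0, 0.002, 0, 0, 0]'

```text
t: 6.35
tool_pos: [0.5159, -0.0404, 0.0808]
orientation: [-3.132, 0.245, 0.001]
force: [-0.2, -0.4, -0.2]
opening: 0.0006
```

```bash
python3 -c "
from h import *
for n in ('wrist','scene'):
  c=read_camera(n);f=c['frame']
  f=cv2.resize(f[150:260,180:330] if n=='scene' else f[180:320,180:400],None,fx=3.5,fy=3.5)
  cv2.imwrite('pics/%s6.png'%n,f[:,:,::-1])
print(read_state()['force'])"
```

```text
[-0.23974456  0.94493711  0.01867373]
```

View pics/wrist6.png

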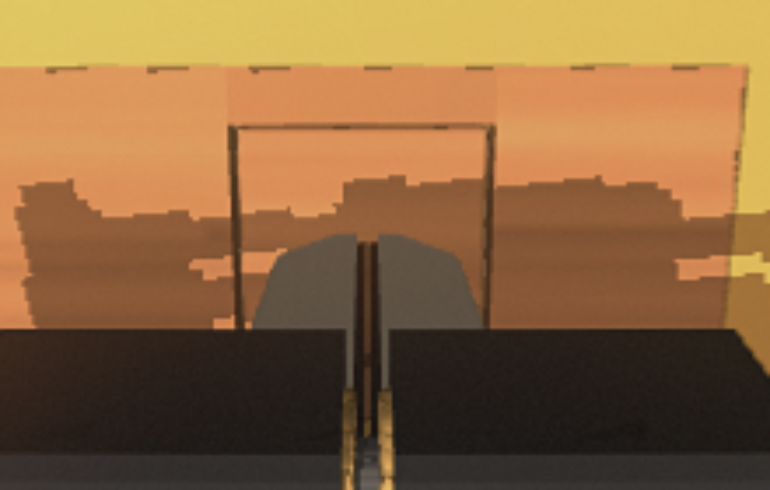

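View pics/scene6.png

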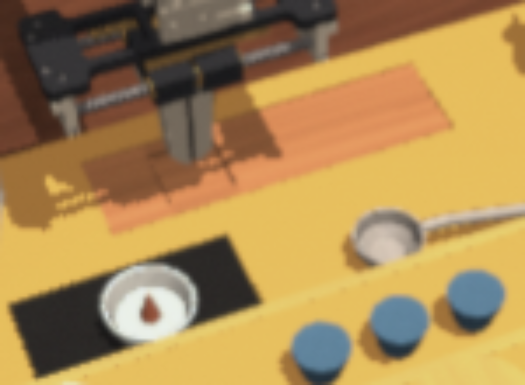

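```bash
python3 - <<'E'
from h import *
s=read_state();p=s["tool_pos"];print(p,s["q"])
c=read_camera('scene');T=np.linalg.inv(np.array(c["world_from_camera"]))
r=R.from_rotvec(s["orientation"])
P=np.array([p+r.apply(v) for v in ([0,0,0],[.0075,0,0],[.0075,.017,0],[.0075,-.017,0],[0,0,-.084])])
u,_=cv2.projectPoints(P,cv2.Rodrigues(T[:3,:3])[0],T[:3,3],K(c),np.array(c["dist_coeffs"]));u=u.reshape(-1,2)
print(u)
f=c["frame"].copy()
g=cv2.resize(f[120:230,180:330],None,fx=5,fy=5,interpolation=cv2.INTER_CUBIC)
for a in u: cv2.circle(g,tuple(np.int32((a-[180,120])*5+2)),2,(0,0,255),-1)
cv2.imwrite('pics/s7.png',g[:,:,::-1])
E
```

```text
[ 0.51605627 -0.04043024  0.0810156 ] [-1.77339578e-01 -1.10001950e-02  1.84007656e+00  1.07455956e-04
  1.31289930e+00  1.54975102e+00]
[[233.77497367 201.1741945 ]
 [234.84990402 203.34989862]
 [228.12764315 205.43270021]
 [241.52683126 201.28245745]
 [231.73633896 176.58315911]]
```

View pics/s7.png

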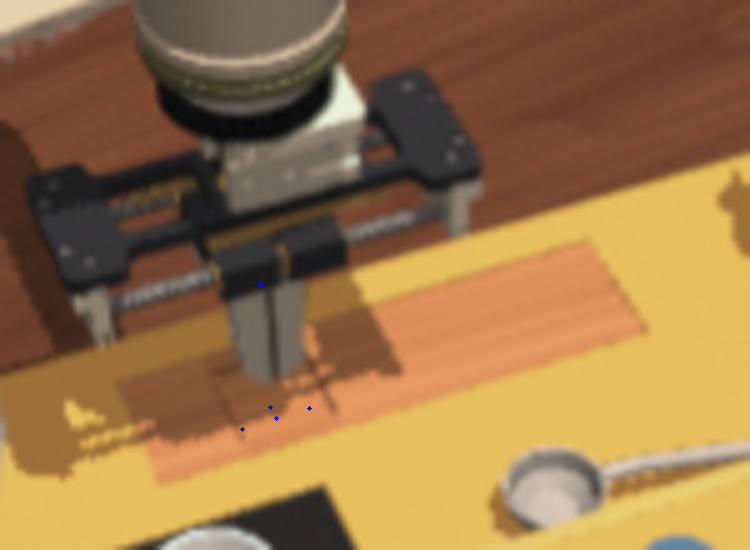

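The projected TCP lies about 7 px beyond the visible fingertips. So the real tips end about 20 mm short of the reported TCP, and contact should come near tool z ≈ 0.07. First I'll check the gripper body's clearance to the box.

```bash
python3 - <<'E'
from h import *
c=read_camera('top')
a=np.radians(-9);ex=np.array([np.cos(a),np.sin(a)]);ey=np.array([-np.sin(a),np.cos(a)])
for z in (.093,.143):
    W=cast(c,[(388,290),(405,247),(438,262),(413,300)],z)[:,:2]-[.516,-.040]
    print(z,"x",np.round(W@ex,3),"y",np.round(W@ey,3))
W=cast(c,[(384,202),(353,202)],.12)[:,:2]-[.516,-.040];print("dish",W@ex,W@ey)
E
```

```text
0.093 x [-0.042  0.043  0.025 -0.052] y [-0.132 -0.152 -0.218 -0.18 ]
0.143 x [-0.041  0.038  0.022 -0.051] y [-0.119 -0.138 -0.199 -0.164]
dish [0.11617731 0.10672069] [-0.09565297 -0.03917684]
```

Call:
jog_arm --motion '[0, 0, 0, 0.003, 0, 0, 0, 0, 0, 0, 0.006, 0, 0, 0, 0, 0, 0, 0.01, 0, 0, 0, 0, 0, 0, 0.01, 0, 0, 0]'

```text
t: 6.95
tool_pos: [0.5158, -0.0403, 0.0756]
orientation: [-3.132, 0.245, 0.001]
force: [0.2, 0.0, 0.1]
opening: 0.0004
```

Call:
jog_arm --motion '[0, 0, 0, 0.002, 0, 0, 0, 0, 0, 0, 0.005, 0, 0, 0, 0, 0, 0, 0.005, 0, 0, 0]'

```text
t: 7.25
tool_pos: [0.5156, -0.0403, 0.0728]
orientation: [-3.132, 0.245, 0.002]
force: [-0.5, -0.4, 0.3]
opening: 0.0005
```

Call:
jog_arm --motion '[0, 0, 0, 0.002, 0, 0, 0, 0, 0, 0, 0.002, 0, 0, 0]'

```text
t: 7.45
tool_pos: [0.5155, -0.0403, 0.0716]
orientation: [-3.132, 0.245, 0.003]
force: [-0.8, -0.7, -0.7]
opening: 0.0002
```

Call:
jog_arm --motion '[0, 0, 0, 0.002, 0, 0, 0, 0, 0, 0, 0.002, 0, 0, 0]'

```text
t: 7.65
tool_pos: [0.5154, -0.0403, 0.0705]
orientation: [-3.132, 0.245, 0.003]
force: [0.6, 0.0, -0.2]
opening: 0.0008
```

Call:
jog_arm --motion '[0, 0, 0, 0.002, 0, 0, 0, 0, 0, 0, 0.002, 0, 0, 0]'

```text
t: 7.85
tool_pos: [0.5153, -0.0403, 0.0693]
orientation: [-3.132, 0.245, 0.003]
force: [0.4, 0.4, 0.7]
opening: 0.0006
```

Call:
jog_arm --motion '[0, 0, 0, 0.002, 0, 0, 0, 0, 0, 0, 0.002, 0, 0, 0]'

```text
t: 8.05
tool_pos: [0.5151, -0.0402, 0.0681]
orientation: [-3.132, 0.245, 0.004]
force: [-0.3, 0.0, -0.2]
opening: 0.0003
```

```bash
python3 -c "
from h import *
for n in ('wrist','scene'):
  c=read_camera(n);f=c['frame']
  f=cv2.resize(f[120:230,120:270] if n=='scene' else f[150:320,160:420],None,fx=3 if n=='wrist' else 5,fy=3 if n=='wrist' else 5,interpolation=cv2.INTER_CUBIC)
  cv2.imwrite('pics/%s8.png'%n,f[:,:,::-1])
print(read_state()['force'])"
```

```text
[ 0.52594856 -0.9905748   0.73343789]
```

View pics/wrist8.png

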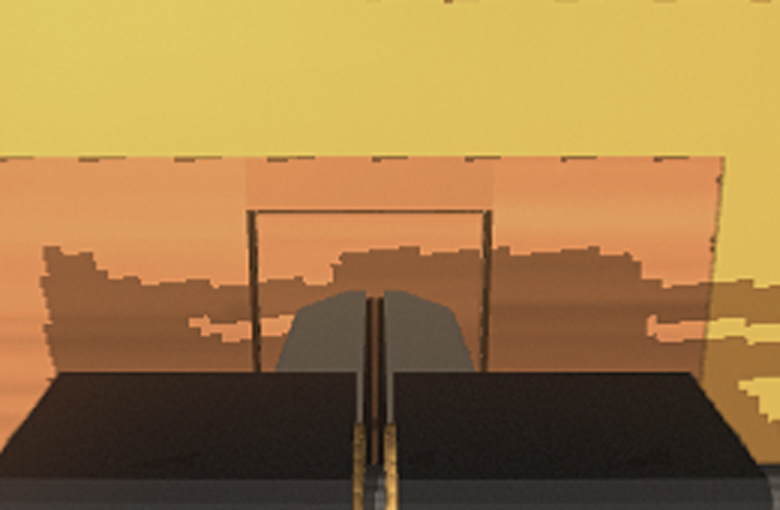

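View pics/scene8.png

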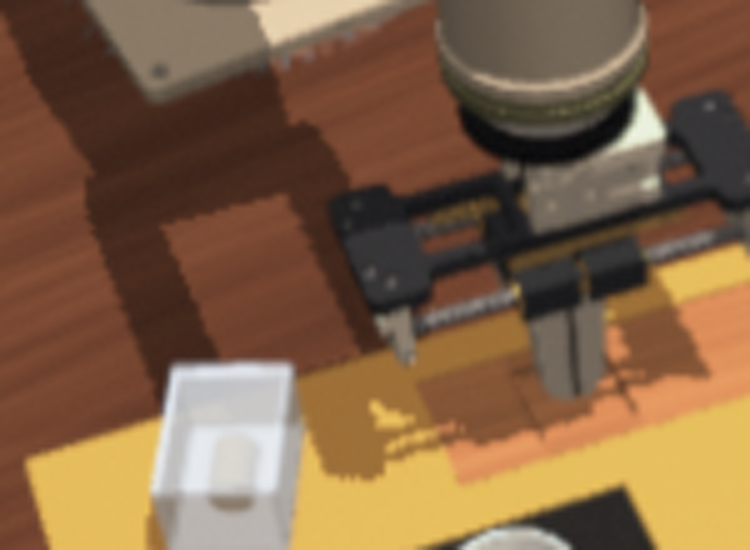

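The tips are still about 4 mm above the tile: the tip edge is at (235,199.4) and contact is expected near row 200.7. The prongs are clear of the box.

Call:
jog_arm --motion '[0, 0.001, 0, 0.002, 0, 0, 0, 0, 0.001, 0, 0.004, 0, 0, 0, 0, 0.001, 0, 0.004, 0, 0, 0]'

```text
t: 8.45
tool_pos: [0.5156, -0.0403, 0.0661]
orientation: [-3.132, 0.245, 0.004]
force: [-0.2, 0.0, 0.3]
opening: 0.0006
```

Call:
jog_arm --motion '[0, 0, 0, 0.002, 0, 0, 0, 0, 0, 0, 0.002, 0, 0, 0]'

```text
t: 8.65
tool_pos: [0.5154, -0.0403, 0.0648]
orientation: [-3.132, 0.245, 0.004]
force: [0.8, -0.1, -0.1]
opening: 0.0005
```

Call:
jog_arm --motion '[0, 0, 0, 0.002, 0, 0, 0, 0, 0, 0, 0.002, 0, 0, 0]'

```text
t: 8.85
tool_pos: [0.5153, -0.0403, 0.0637]
orientation: [-3.132, 0.245, 0.005]
force: [0.4, 1.2, -0.5]
opening: 0.0006
```

Call:
jog_arm --motion '[0, 0, 0, 0.002, 0, 0, 0, 0, 0, 0, 0.002, 0, 0, 0]'

```text
t: 9.05
tool_pos: [0.5152, -0.0402, 0.0625]
orientation: [-3.132, 0.245, 0.005]
force: [-0.9, -0.5, 0.1]
opening: 0.0003
```

Call:
jog_arm --motion '[0, 0, 0, 0.002, 0, 0, 0, 0, 0, 0, 0.002, 0, 0, 0]'

```text
t: 9.25
tool_pos: [0.515, -0.0402, 0.0613]
orientation: [-3.132, 0.245, 0.006]
force: [-0.0, 0.0, 1.0]
opening: 0.0006
```

Call:
jog_arm --motion '[0, 0, 0, 0.002, 0, 0, 0, 0, 0, 0, 0.002, 0, 0, 0]'

```text
t: 9.45
tool_pos: [0.5151, -0.0402, 0.0603]
orientation: [-3.132, 0.245, 0.005]
force: [-0.3, 0.3, -0.5]
opening: 0.0004
```

```bash
python3 -c "
from h import *
for n in ('wrist','scene','top'):
  c=read_camera(n);f=c['frame']
  if n!='top':f=cv2.resize(f[120:230,120:270] if n=='scene' else f[150:320,160:420],None,fx=3 if n=='wrist' else 5,fy=3 if n=='wrist' else 5,interpolation=cv2.INTER_CUBIC)
  cv2.imwrite('pics/%s9.png'%n,f[:,:,::-1])
print(read_state()['force'])"
```

```text
[ 0.34254272  0.24087071 -0.29509932]
```

View pics/wrist9.png

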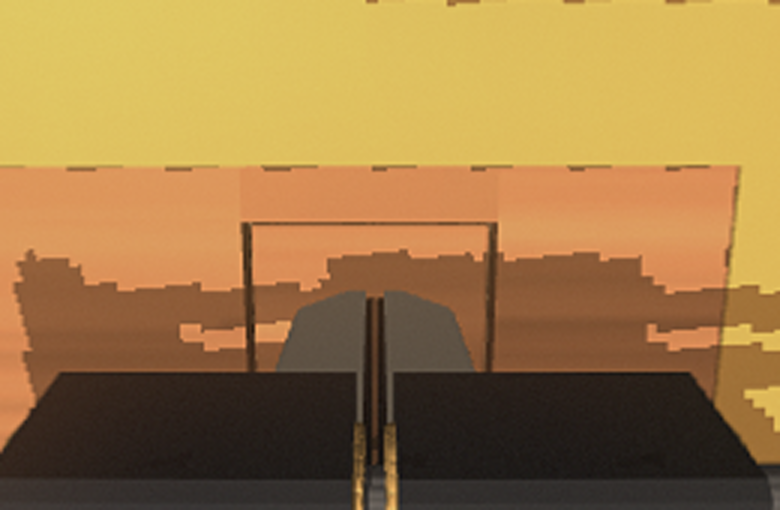

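View pics/scene9.png

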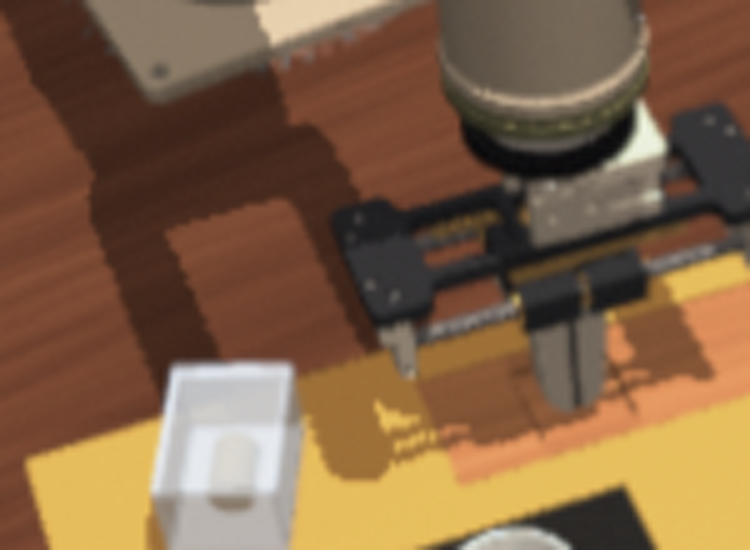

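Call:
jog_arm --motion '[0, 0, 0, 0.002, 0, 0, 0, 0, 0, 0, 0.002, 0, 0, 0]'

```text
t: 9.8
tool_pos: [0.5151, -0.0402, 0.0595]
orientation: [-3.132, 0.245, 0.005]
force: [-1.1, 0.2, 2.4]
opening: 0.0005
```

Call:
jog_arm --motion '[0, 0, 0, 0.002, 0, 0, 0, 0, 0, 0, 0.002, 0, 0, 0]'

```text
t: 10.0
tool_pos: [0.5151, -0.0402, 0.0586]
orientation: [-3.132, 0.245, 0.005]
force: [-1.9, 0.7, 3.3]
opening: 0.0007
```

Call:
jog_arm --motion '[0, 0, 0, 0.002, 0, 0, 0, 0, 0, 0, 0.002, 0, 0, 0]'

```text
t: 10.2
tool_pos: [0.5151, -0.0402, 0.0576]
orientation: [-3.132, 0.245, 0.005]
force: [-1.6, -0.1, 3.8]
opening: 0.0007
```

Call:
jog_arm --motion '[0, 0, 0, 0.002, 0, 0, 0, 0, 0, 0, 0.002, 0, 0, 0]'

```text
t: 10.4
tool_pos: [0.5151, -0.0402, 0.0565]
orientation: [-3.132, 0.245, 0.005]
force: [-2.3, 0.1, 4.5]
opening: 0.0005
```

Contact: force rose from about 2 to 4.5 N while the spot gave way over roughly 3.5 mm. That matches the tile spring.

Call:
jog_arm --motion '[0, 0, 0, 0.002, 0, 0, 0, 0, 0, 0, 0.002, 0, 0, 0]'

```text
t: 10.6
tool_pos: [0.5151, -0.0402, 0.0553]
orientation: [-3.132, 0.245, 0.005]
force: [-1.4, 0.3, 1.9]
opening: 0.0008
```

Call:
jog_arm --motion '[0, 0, 0, 0.002, 0, 0, 0, 0, 0, 0, 0.002, 0, 0, 0]'

```text
t: 10.8
tool_pos: [0.5151, -0.0402, 0.0541]
orientation: [-3.132, 0.245, 0.005]
force: [-0.8, -0.5, 3.0]
opening: 0.0002
```

```bash
python3 -c "
from h import *
for n in ('wrist','scene','top'):
  c=read_camera(n);f=c['frame']
  if n=='scene':f=cv2.resize(f[110:270,120:320],None,fx=3.7,fy=3.7,interpolation=cv2.INTER_CUBIC)
  cv2.imwrite('pics/%s10.png'%n,f[:,:,::-1])
print(read_state()['force'])"
```

```text
[-0.88782751 -0.73775692  3.6529542 ]
```

View pics/wrist10.png

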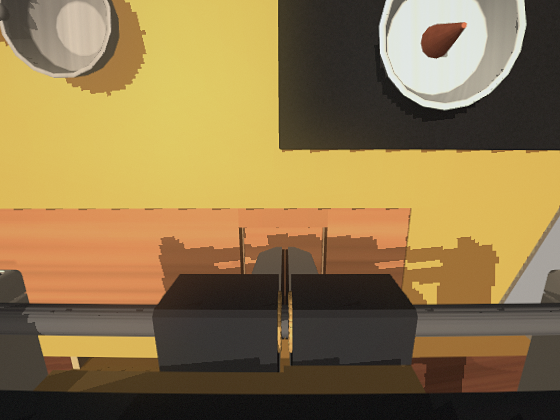

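View pics/scene10.png

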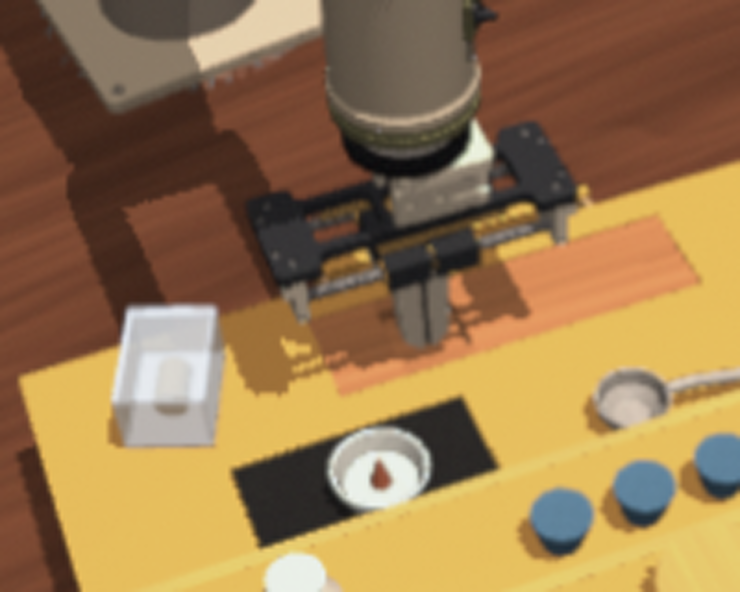

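View pics/top10.png

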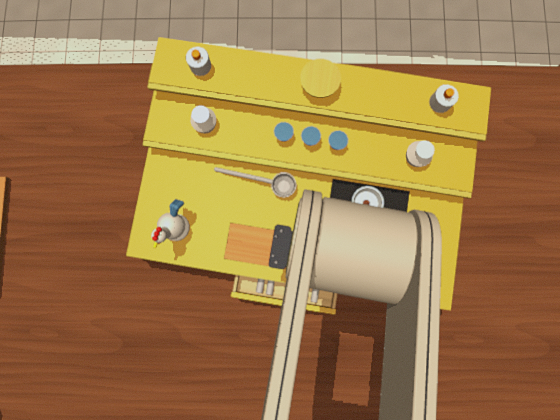

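The drawer is open; its tray shows in the top view at (233–337, 280–312). Now I'll retract straight up.

Call:
jog_arm --motion '[0, 0, 0, -0.01, 0, 0, 0, 0, 0, 0, -0.03, 0, 0, 0, 0, 0, 0, -0.08, 0, 0, 0, 0, 0, 0, -0.16, 0, 0, 0, 0, 0, 0, -0.25, 0, 0, 0, 0, 0, 0, -0.34, 0, 0, 0, 0, 0, 0, -0.4, 0, 0, 0, 0, 0, 0, -0.4, 0, 0, 0]'

```text
t: 11.75
tool_pos: [0.5184, -0.0408, 0.261]
orientation: [3.131, -0.245, 0.01]
force: [0.1, 0.0, 0.8]
opening: 0.0004
```

```bash
python3 -c "
from h import *
rel([.25,-.38,.27],-9);print(read_state()['force'])"
```

```text
shift [-0.4247  0.7536 -0.0207] turn [ 0.     -0.0042  0.0005]  pos [ 0.5184 -0.0408  0.261 ] t 11.75
[0.12207852 0.03778033 0.82231775]
```

Next I'll move aside so the tile and drawer can be seen.

Call:
jog_arm --motion '[0, -0.06, 0.1, -0.02, 0, 0, 0, 0, -0.42, 0.75, -0.02, 0, 0, 0, 0, -0.42, 0.75, -0.02, 0, 0, 0, 0, -0.42, 0.75, -0.02, 0, 0, 0, 0, -0.42, 0.75, -0.02, 0, 0, 0, 0, -0.42, 0.75, -0.02, 0, 0, 0, 0, -0.42, 0.75, -0.02, 0, 0, 0, 0, -0.42, 0.75, -0.02, 0, 0, 0]'

```text
t: 12.55
tool_pos: [0.2695, -0.3554, 0.269]
orientation: [3.132, -0.245, 0.01]
force: [1.7, -0.3, -0.4]
opening: 0.0005
```

Call:
jog_arm --motion '[0, 0, 0, 0, 0, 0, 0, 0, 0, 0, 0, 0, 0, 0, 0, 0, 0, 0, 0, 0, 0, 0, 0, 0, 0, 0, 0, 0]'

```text
t: 12.95
tool_pos: [0.2706, -0.3542, 0.2689]
orientation: [-3.132, 0.242, -0.01]
force: [0.4, -0.3, 0.1]
opening: 0.0005
```

```bash
python3 -c "
from h import *
for n in ('scene','top'):
  c=read_camera(n);f=c['frame'];cv2.imwrite('pics/%s11.png'%n,f[:,:,::-1])
  f=cv2.resize(f[160:220,190:325] if n=='scene' else f[215:320,215:375],None,fx=5,fy=5,interpolation=cv2.INTER_CUBIC)
  cv2.imwrite('pics/%s11z.png'%n,f[:,:,::-1])
print(read_state())"
```

```text
{'t': 13.05, 'q': array([-1.03872422, -0.31868385,  1.76833409,  0.00543815,  1.68810711,
        0.68637343]), 'dq': array([-0.00454753,  0.00131583, -0.00234225, -0.00258124,  0.00155739,
       -0.00315455]), 'joint_torque': array([-2.41135033e-01, -3.35264146e+01, -4.98425710e+01,  9.55556938e-02,
       -6.29695226e-02,  1.45259936e-02]), 'tool_pos': array([ 0.27059701, -0.35441208,  0.26909704]), 'orientation': array([ 3.13225319, -0.24111693,  0.01040287]), 'force': array([-0.21283541,  0.06625499, -1.06265035]), 'wrist_torque': array([ 0.03756449,  0.02677077, -0.03497356]), 'opening': 0.00047349341921326286}
```

View pics/scene11.png

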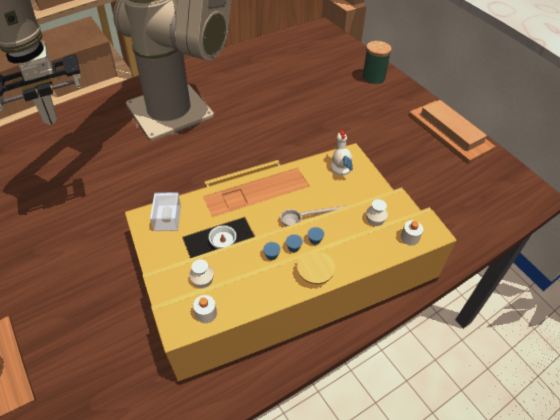

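View pics/top11.png

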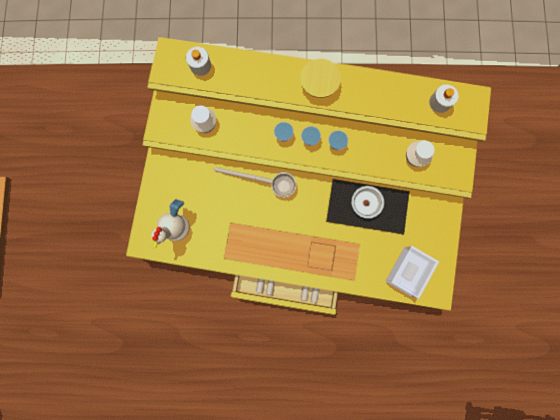

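View pics/top11z.png

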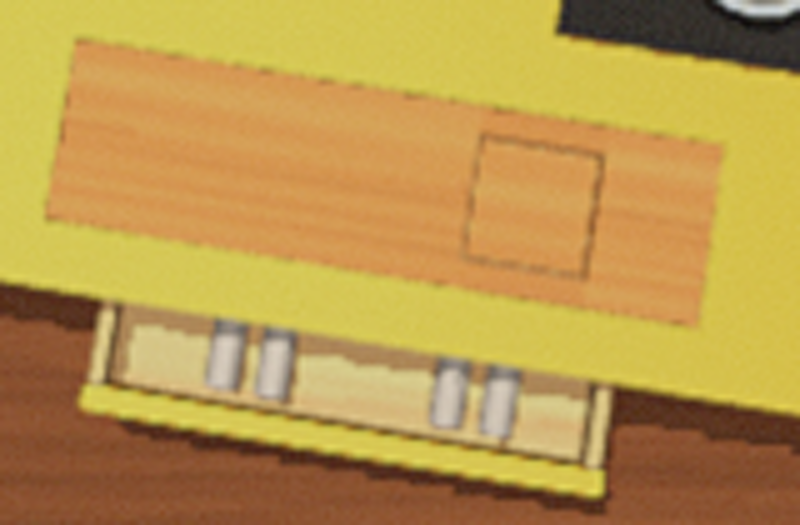

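View pics/scene11z.png

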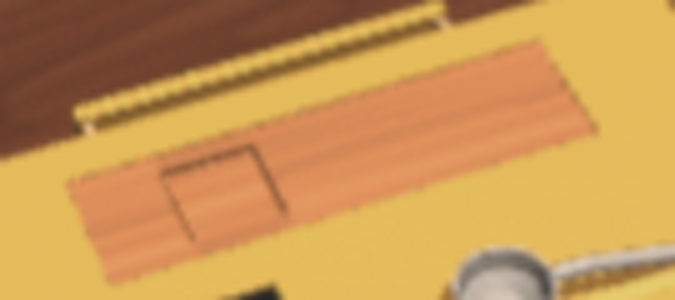

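The drawer is open by about 45 mm, and the tile looks the same as before the press. All four objects are at their original pixels and the arm is clear, so I'm handing in.

```bash
python3 -c "
from plant import *
print(close_job())"
```

```text
the job is handed in; nothing more can be done
None
```

The drawer is open and the tile appears to be back up. I handed the job in at about 13 s of the 48 s allowed.

**What I did:** I found the tile's outline in the inlay from three camera views and closed the fingers. I felt straight down at that spot rather than along the inlay. The spot gave way with about 2 to 4.5 N over roughly 6 mm and the drawer sprang open. I then lifted straight up and moved aside.

**Last checks:**
- **Drawer:** It is out by about 45 mm in both fixed cameras.
- **Tile:** Its outline looks the same as before the press. That view would hardly show a difference of a millimetre or two in height.
- **Objects:** The rooster, box, ladle and dish are at their original pixels.
- **Arm:** It is free in the air, with the force reading within noise.

**What disagreed:**
- **Contact height:** Contact came at a reported TCP height of 0.060 m. Triangulation put the tile's top at about 0.090 m. In the scene picture the visible fingertips also sat about 20 mm short of the reported TCP. I relied on the felt force and the pictures instead.
- **Sideways force:** There was a force of up to about 2 N along x during the press, which I did not explain. It was gone once the hand was lifted.

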